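Put the marbling bench in order and load the jar rocker

ROBOT

A 7-joint arm with a two-finger parallel gripper is mounted at the origin on the work surface. World frame = base frame: x ahead of the robot, y to its left, z up, the work surface at z = 0. Lengths are in m, angles in rad, forces in N, time in s.
With the tool pointing down it reaches from about 0.4 to 0.875 m from the base axis. Payload 6.5 kg.
Tool frame: the origin (TCP) lies on the front face of the gripper's body, between the roots of the fingers; the fingertips stand env.finger_overhang ahead of it and the grasp point (between the pads) lies 54 mm ahead of it (env.finger_overhang is the distance from the TCP to the fingertips, in m); z points along the fingers, y is the direction in which the jaws open and shut (so a half turn about z gives the same grasp; the last joint's range is limited). The gripper opens to 85 mm and grips with 20 to 120 N. Pads are 22 mm wide; open, the fingers measure 114 mm over their backs; the gripper's body (76 mm by 85 mm) begins 54 mm behind the grasp point. The pads swing forward as they close: fully open they stand 13 mm farther back than shut.
Start: joints at [1.173, 0.536, -0.004, 1.538, 0.003, 1.067, -0.071], TCP at [0.212, -0.615, 0.304] pointing down, gripper open.
Joint ranges: [-2.7, 2.7], [-0.37, 2.16], [-1.27, 1.26], [0.24, 2.4], [-1.31, 4.45], [0.19, 1.91], [-2.76, 2.76]. Speed limits (rad/s): [2.39, 2.39, 3.14, 3.14, 3.14, 3.14, 3.14].

INTERFACE

Orientations are given as a unit quaternion [w, x, y, z].
In Python, from station import observe, cams, order, env gives the robot as it stands.
- The arm moves only by the tool carry_out, never from a script. Its argument "plan" is a list of rows, each a list of 7 numbers: the turn, a rotation vector about the tool's x, y, z in degrees, then the shift along the tool's x, y, z in m, then the opening, from 0 (shut) to 1 (fully open). In form: [[wx, wy, wz, dx, dy, dz, grip], ...]. A call has exactly 8 rows; each row shifts and turns the commanded pose from where the row before left it, along the tool's axes as they then stand; what a row does not reach is not made up. A row lasts 1/10 s, in which the tool goes at most 50 mm and 8.59 degrees, less where a joint would pass 70% of its speed; a pose out of reach is approached as far as the arm can. A call with a gripper value outside its range is refused whole. The fingers move at their own pace and stop on an object; the grip force is fixed at half the most. Time passes only in rows, so rows that do not move let the fingers close, or fill a call up. It gives the time, the measured TCP pose, the force and the opening at its end, in the units of the state.
- observe(): the state, without advancing time (a new reading comes with each control period).
- cams.read_camera(name): name is "scene" or "top"; returns a dict with "img" (400x640x3 uint8, blue, green, red), "fx", "fy", "cx", "cy" (pixels), "rvec" (rotation vector, rad) and "tvec" (3), from world to camera coordinates, as OpenCV has them. Camera axes: x right, y down, z forward; pixel columns grow to the right and rows downward; lengths in m; the calibration is good to about 2 mm. A picture is of the moment at which its call begins. There is no depth.
- order.hand_in(): hands the job in, once; it reports no verdict.
The state is a dict: "clock": time; "joint_positions": joint angles; "joint_velocities": joint speeds; "tau": joint torques, N m; "ee_pos": TCP position; "orientation": TCP orientation; "wrist_force": force on the tool from outside, world axes, zero at the start; "torque": the same for the moment, N m; "finger_gap": opening from 0.0 (shut) to 1.0 (fully open).
Only numpy, scipy, OpenCV 4.12 (cv2) and the standard library are available. Lean on these libraries where they do the work, as an engineer would, in place of code of your own. Each camera call takes 0.05 s, during which the arm holds its last target.

TASK

Tidy up the paper-marbling bench: stand the two wide blue paint jars on the jar rocker, one in each of its two round wells, so that it balances level; stand the tall black bottle in the round steel bottle stand; and lay the wooden-handled stylus flat in the long wooden tool tray. Keep the wide jars and the bottle upright all the while, leave the small jar where it stands, and let go of everything.

Things in the scene. Friction and masses are not known exactly. Their poses are not given: they have to be found in the camera images.
- jar_a_mid (a point): One of two: wide closed paint jar, dark blue body with a flat steel screw lid: an upright cylinder 50 mm in diameter, 80 mm tall, 250 g. This point is its centre, 40 mm above its underside; z points up its axis. The two wide jars are identical; either may go in either well.
- jar_b_mid (a point): The other of two: wide closed paint jar, dark blue body with a flat steel screw lid: an upright cylinder 50 mm in diameter, 80 mm tall, 250 g. This point is its centre, 40 mm above its underside; z points up its axis. The two wide jars are identical; either may go in either well.
- bottle_mid (a point): Tall slim black bottle, blank white label, white cap, standing: body 38 mm in diameter up to 72 mm, then a shoulder and a neck to a cap 24 mm in diameter; 105 mm tall, about 150 g. This point is its centre, 52 mm above its underside; z points up its axis. Best gripped about 60 mm above its underside.
- stylus_mid (a point): Marbling stylus lying flat: square wooden handle 16 x 16 x 82 mm, brass ferrule, thin steel needle; 130 mm long in all, about 35 g. This point is the middle of its whole length, 8 mm above its underside, on the handle 17 mm from its ferrule end; x points to the needle's tip (65 mm away). Grip it across the handle here or up to 40 mm nearer the butt.
- small_jar_mid (a point): Small closed jar like the wide ones but only 34 mm in diameter and 45 mm tall: not part of the job, stays where it stands. This point is its centre.
- rocker_mid (a point): Jar rocker: seesaw grey tray on a fixed dark foot, a round steel well at each end. Point fixed to the foot, 44 mm up, level with the wells' inner floors when the tray is level; z up, y along the tray: wells centred 65 mm from here at +y and -y, each 72 mm across inside, 78 outside, rim 12 mm above its floor. Sprung level when empty; one jar tips it to its stop (its well 9 mm down, the other 9 up), two level it.
- rocker (a joint): Tilt of the rocker's tray in rad, from -0.14 to 0.14 (its stops): 0 is level, positive raises the end towards +y of the rocker point. The pivot runs along x, 10 mm below that point.
- bottle_stand: Round steel bottle stand fixed to the bench: a shallow cup 68 mm across outside, 62 mm inside, rim 22 mm above the bench, inner floor 4 mm above the bench. Origin: centre of its underside, z up.
- tool_tray: Long low open tray of light wood fixed to the bench: outside 108 mm (its x) by 173 mm (its y, the long way) by 15 mm high, walls and floor 4 mm thick, so 100 x 165 mm inside. Origin: centre of its underside, z up.
There are look-alikes about, which are no part of the job. Leave any orange, pink or purple look-alike of the part that bears jar_a_mid alone.

How it is judged:
At the end, for the whole second after the job is handed in: Each wide jar upright (8 deg) in its own rocker well (18 mm of its centre), rocker level within 0.08 rad; bottle upright on the floor of its stand, within 15.5 mm of centre; stylus flat on the tray's floor, within 44 mm (x) and 28 mm (y) of its middle; all released and at rest ((((x of jar_a_mid in the frame of rocker_mid between -0.018 and 0.018 m and y of jar_a_mid in the frame of rocker_mid between 0.047 and 0.083 m and z of jar_a_mid in the frame of rocker_mid between 0.028 and 0.052 m) and (x of jar_b_mid in the frame of rocker_mid between -0.018 and 0.018 m and y of jar_b_mid in the frame of rocker_mid between -0.083 and -0.047 m and z of jar_b_mid in the frame of rocker_mid between 0.028 and 0.052 m)) or ((x of jar_a_mid in the frame of rocker_mid between -0.018 and 0.018 m and y of jar_a_mid in the frame of rocker_mid between -0.083 and -0.047 m and z of jar_a_mid in the frame of rocker_mid between 0.028 and 0.052 m) and (x of jar_b_mid in the frame of rocker_mid between -0.018 and 0.018 m and y of jar_b_mid in the frame of rocker_mid between 0.047 and 0.083 m and z of jar_b_mid in the frame of rocker_mid between 0.028 and 0.052 m))) and value of joint rocker between -0.08 and 0.08 rad and angle between each of jar_a_mid, jar_b_mid, bottle_mid's own z axis and vertical below 0.14 rad and horizontal distance between bottle_mid and bottle_stand below 0.0155 m and z of bottle_mid in the frame of bottle_stand between 0.05 and 0.062 m and x of stylus_mid in the frame of tool_tray between -0.044 and 0.044 m and y of stylus_mid in the frame of tool_tray between -0.028 and 0.028 m and z of stylus_mid in the frame of tool_tray between 0.006 and 0.0165 m and angle between stylus_mid's own x axis and vertical between 1.5 and 1.64 rad and linear speed of each of jar_a, jar_b, bottle, stylus below 0.02 m/s); the robot touches nothing.
It fails at once if a wide jar or the bottle is tipped over (more than 40 degrees from upright) (angle between any of jar_a_mid, jar_b_mid, bottle_mid's own z axis and vertical above 0.7 rad).
It fails at once if the small jar is moved more than 30 mm from where it stood (distance of small_jar_mid from where it was at the start of the episode above 0.03 m).
It also fails if it takes over 106 s, if anything falls off the work surface, if the arm or the gripper's body presses on something with over 40 N, if the wrist force passes 120 N, or if a joint passes its speed limit or range.

## Working session

There is one attempt and no reset: what is moved stays moved. The work goes in short steps, Python scripts to look and compute and a tool call to move; the robot and the scene stay as the last step left them, time stands still between calls to the robot, and variables do not carry over. Pictures are saved under pics/ and viewed, and the job is handed in when it is done.

Besides the shell and the picture viewer there is one more tool, called after "Request:" by a JSON object that holds its "fn" and its "kwargs". carry_out: Moves the arm, as the interface text tells. Its arguments: {"type":"object","properties":{"plan":{"type":"array","items":{"type":"array","items":{"type":"number"}}}},"required":["plan"]}

```bash
mkdir -p pics; ls; python3 - <<'E'
from station import observe, cams, order, env
import cv2,numpy as np
s=observe()
for k,v in s.items(): print(k,np.round(v,4))
print(env.finger_overhang)
for n in("scene","top"):
    c=cams.read_camera(n); cv2.imwrite(f"pics/{n}0.png",c["img"])
    print(n,[np.round(c[k],4).tolist() for k in("fx","fy","cx","cy","rvec","tvec")])
E
```

```text
pics
clock 0.0
joint_positions [ 1.1728  0.5372 -0.0044  1.5389  0.0026  1.0673 -0.0712]
joint_velocities [ 0.0009  0.0017  0.0008 -0.0019 -0.     -0.0017  0.0003]
tau [ 7.00000e-04 -5.83404e+01  1.04890e+00 -2.59104e+01  1.24000e-02
  9.50000e-03 -0.00000e+00]
ee_pos [ 0.2116 -0.6141  0.303 ]
orientation [-8.000e-04  9.863e-01  1.652e-01 -2.000e-04]
wrist_force [-0.2466 -0.4088 -0.1816]
torque [ 0.0755  0.0579 -0.0051]
finger_gap 1.0026
0.0726
scene [517.3302, 517.3302, 319.6805, 208.007, [1.5424, 1.8029, -0.8777], [0.0516, -0.2308, 1.5497]]
top [408.0832, 408.0832, 316.736, 195.1416, [2.1993, -2.2202, 0.1059], [-0.0156, 0.5126, 0.9438]]
```

View pics/scene0.png

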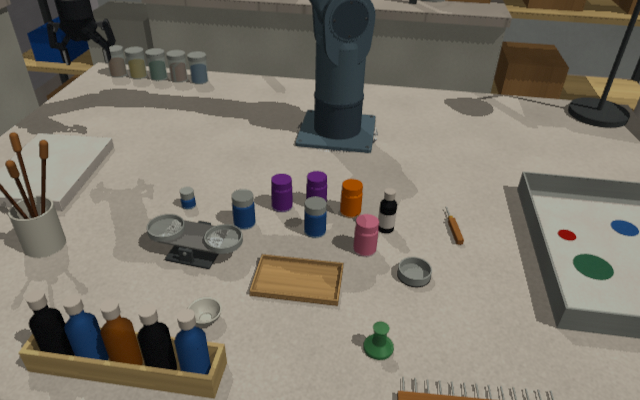

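View pics/top0.png

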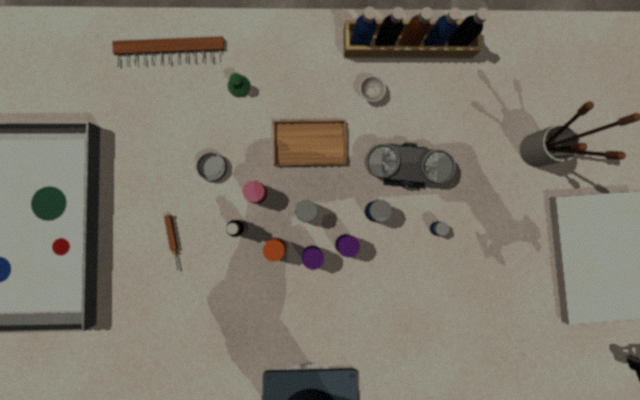

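```bash
cat > h.py <<'E'
from station import observe, cams, order, env
import cv2,numpy as np
from scipy.spatial.transform import Rotation as R
def cam(n):
    c=cams.read_camera(n); c["R"]=cv2.Rodrigues(np.array(c["rvec"],float))[0]; c["t"]=np.array(c["tvec"],float).ravel()
    c["o"]=-c["R"].T@c["t"]; return c
def ray(c,u,v):
    return c["R"].T@np.array([(u-c["cx"])/c["fx"],(v-c["cy"])/c["fy"],1])
def at(c,u,v,z):
    d=ray(c,u,v); return c["o"]+d*(z-c["o"][2])/d[2]
def proj(c,p):
    q=c["R"]@np.array(p)+c["t"]; return np.array([c["fx"]*q[0]/q[2]+c["cx"],c["fy"]*q[1]/q[2]+c["cy"]])
def tri(c1,p1,c2,p2):
    d1=ray(c1,*p1);d2=ray(c2,*p2);A=np.stack([d1,-d2],1)
    s=np.linalg.lstsq(A,c2["o"]-c1["o"],rcond=None)[0]
    a=c1["o"]+s[0]*d1;b=c2["o"]+s[1]*d2
    return (a+b)/2,np.linalg.norm(a-b)
def crop(c,x0,y0,x1,y1,k,name):
    cv2.imwrite("pics/"+name,cv2.resize(c["img"][y0:y1,x0:x1],None,fx=k,fy=k,interpolation=cv2.INTER_CUBIC))
E
python3 - <<'E'
from h import *
t=cam("top");s=cam("scene")
print(t["o"],s["o"])
for n,u,v,z in [("jA",307,211,.08),("jB",379,211,.08),("small",440,229,.045),("bottle",235,228,.105),("sty",171,235,.016),("stand",212,166,.022),("tray",311,143,.015),("w1",385,161,.056),("w2",437,166,.056)]:
    print(n,at(t,u,v,z).round(3))
crop(t,130,100,330,250,4,"c1.png");crop(t,270,110,470,260,4,"c2.png");crop(s,140,160,300,280,5,"c3.png");crop(s,260,160,480,310,3.6,"c4.png")
E
```

```text
[0.45676468 0.01577683 0.97204815] [1.37428054 0.12737851 0.74348659]
jA [0.474 0.004 0.08 ]
jB [ 0.473 -0.155  0.08 ]
small [ 0.431 -0.301  0.045]
bottle [0.439 0.156 0.105]
sty [0.423 0.317 0.016]
stand [0.582 0.222 0.022]
tray [ 0.636 -0.008  0.015]
w1 [ 0.587 -0.175  0.056]
w2 [ 0.574 -0.295  0.056]
```

View pics/c1.png

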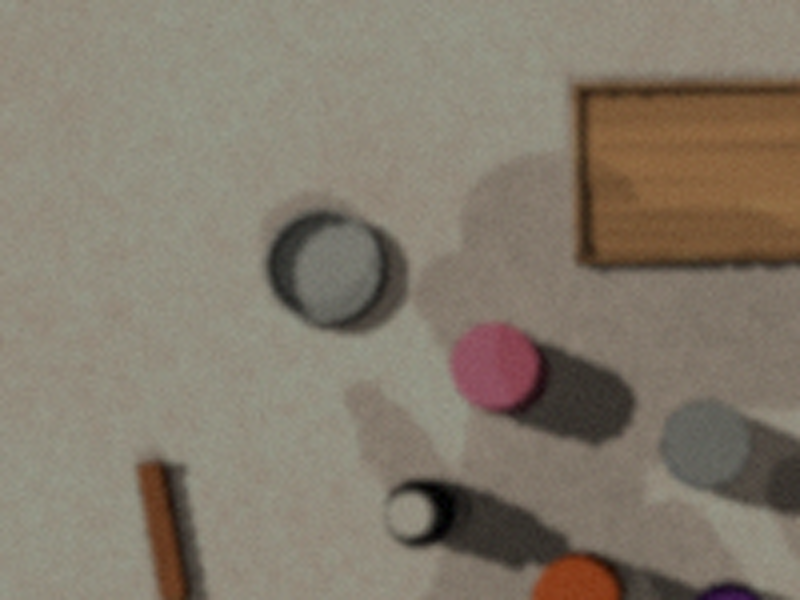

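View pics/c2.png

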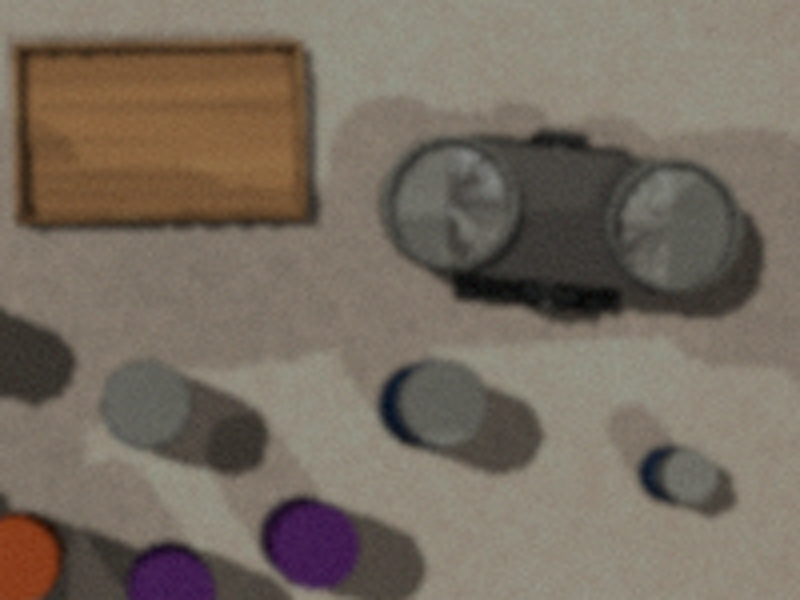

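View pics/c3.png

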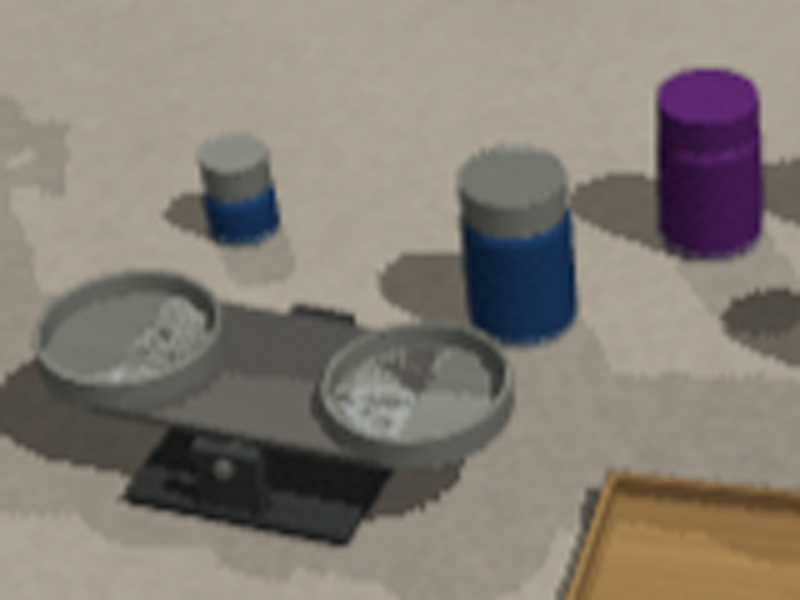

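View pics/c4.png

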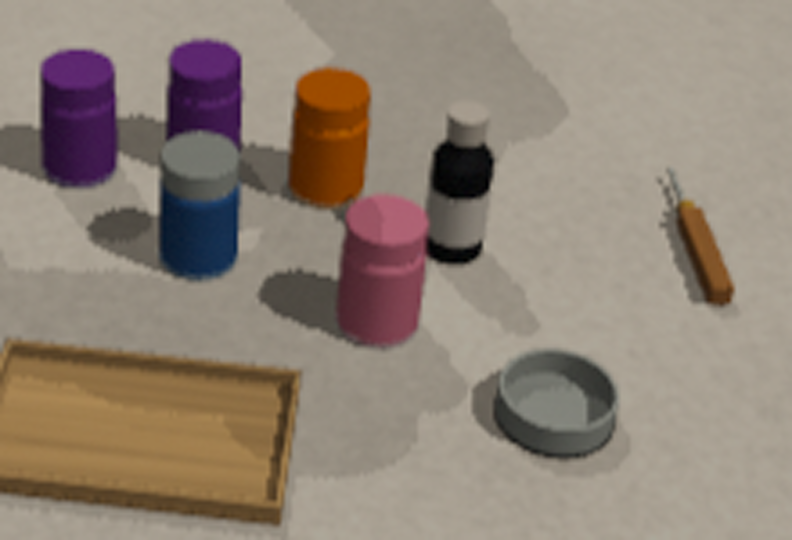

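```bash
python3 - <<'E'
from h import *
t=cam("top");s=cam("scene")
T=lambda x,y,o,k:((x+.5)/k-.5+o[0],(y+.5)/k-.5+o[1])
c1=lambda x,y:T(x,y,(130,100),4);c2=lambda x,y:T(x,y,(270,110),4);c3=lambda x,y:T(x,y,(140,160),5);c4=lambda x,y:T(x,y,(260,160),3.6)
for n,a,b in [("jA",c2(147,403),c4(200,157)),("jB",c2(443,403),c3(514,178)),("bot",c1(410,515),c4(469,112)),("w+",c2(453,205),c3(415,388)),("w-",c2(675,228),c3(128,333)),("stand",c1(327,268),c4(558,385)),("small",c2(690,476),c3(234,150))]:
    p,e=tri(t,a,s,b); print(n,np.round(a,1),p.round(4),round(e,4), at(t,*a,p[2]).round(4)[:2])
# exact z top only
print("topcast", at(t,*c2(147,403),.08).round(4),at(t,*c2(443,403),.08).round(4),at(t,*c1(410,515),.105).round(4),at(t,*c2(453,205),.056).round(4),at(t,*c2(675,228),.056).round(4),at(t,*c1(327,268),.022).round(4))
print("scncast", at(s,*c4(200,157),.08).round(4),at(s,*c3(514,178),.08).round(4),at(s,*c4(469,112),.105).round(4),at(s,*c3(415,388),.056).round(4),at(s,*c3(128,333),.056).round(4),at(s,*c4(558,385),.022).round(4))
# tray corners (outer top)
print("tray",[at(t,*c2(*q),.015).round(3)[:2].tolist() for q in[(14,42),(303,40),(309,225),(16,226)]])
# stylus orange mask top
for c,z,box in((t,.016,(150,200,190,280)),(s,.016,(435,200,475,250))):
    x0,y0,x1,y1=box; h=cv2.cvtColor(c["img"],cv2.COLOR_BGR2HSV)[y0:y1,x0:x1]
    m=((h[...,0]<16)&(h[...,1]>110)).astype(np.uint8)
    ct=max(cv2.findContours(m,0,2)[0],key=cv2.contourArea)
    r=cv2.minAreaRect(ct);bp=cv2.boxPoints(r)+np.array([x0,y0]);print(r,[at(c,*q,z).round(4)[:2].tolist() for q in bp], m.sum())
crop(t,150,205,200,275,8,"sty.png")
q=observe()["orientation"];M=R.from_quat(np.r_[q[1:],q[0]]).as_matrix();print(M.round(3))
E
```

```text
jA [306.4 210.4] [0.4756 0.0048 0.0764] 0.0003 [0.4756 0.005 ]
jB [380.4 210.4] [ 0.474  -0.1584  0.0762] 0.0001 [ 0.474  -0.1584]
bot [232.1 228.4] [0.4386 0.1623 0.1036] 0.0006 [0.4387 0.162 ]
w+ [382.9 160.9] [ 0.5881 -0.1719  0.0478] 0.0002 [ 0.5881 -0.172 ]
w- [438.4 166.6] [ 0.5741 -0.3008  0.0478] 0.0005 [ 0.574  -0.3005]
stand [211.4 166.6] [0.5805 0.2253 0.0206] 0.0024 [0.5806 0.2241]
small [442.1 228.6] [ 0.4314 -0.3065  0.0438] 0.0001 [ 0.4314 -0.3066]
topcast [0.4755 0.005  0.08  ] [ 0.474  -0.1577  0.08  ] [0.4387 0.1618 0.105 ] [ 0.5869 -0.1703  0.056 ] [ 0.573  -0.2977  0.056 ] [0.5804 0.2238 0.022 ]
scncast [0.4805 0.0053 0.08  ] [ 0.4791 -0.1567  0.08  ] [0.4405 0.1625 0.105 ] [ 0.5974 -0.1682  0.056 ] [ 0.5834 -0.2961  0.056 ] [0.5817 0.2263 0.022 ]
tray [[0.691, 0.081], [0.692, -0.091], [0.581, -0.093], [0.582, 0.08]]
((20.91200065612793, 34.01599884033203), (37.20817184448242, 6.976532459259033), 79.69515228271484) [[0.4663, 0.3327], [0.4691, 0.317], [0.3848, 0.3011], [0.3821, 0.3166]] 239
((20.3620662689209, 30.655170440673828), (28.225692749023438, 7.984899044036865), 68.19859313964844) [[0.4018, 0.3003], [0.3874, 0.318], [0.479, 0.3348], [0.4918, 0.318]] 211
[[ 0.945  0.326 -0.   ]
 [ 0.326 -0.945  0.   ]
 [-0.    -0.001 -1.   ]]
```

View pics/sty.png

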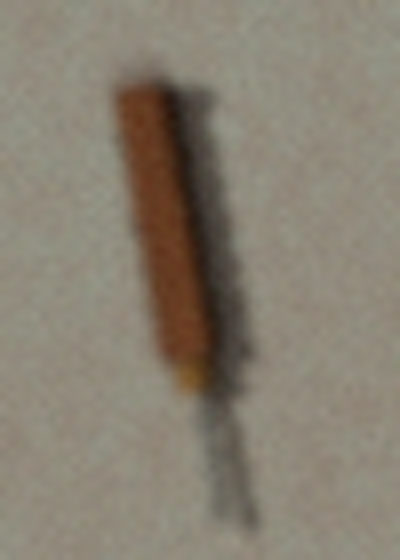

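Request:
{"fn": "carry_out", "kwargs": {"plan": [[0, 0, 6.4, 0, 0, 0, 1], [0, 0, 6.4, 0, 0, 0, 1], [0, 0, 6.3, 0, 0, 0, 1], [0, 0, 0, 0.024, -0.042, 0, 1], [0, 0, 0, 0.024, -0.042, 0, 1], [0, 0, 0, 0.024, -0.042, 0, 1], [0, 0, 0, 0.024, -0.042, 0, 1], [0, 0, 0, 0.024, -0.042, 0, 1]]}}

```text
clock: 1.1
ee_pos: [0.3328, -0.4029, 0.304]
orientation: [0.0, 1.0, -0.001, 0.0]
wrist_force: [0.5, 0.1, 0.1]
finger_gap: 1.001
```

```bash
cat > st.py <<'E'
from h import *
s=observe();q=s["orientation"];M=R.from_quat(np.r_[q[1:],q[0]]).as_matrix()
print(round(s["clock"],2),s["ee_pos"].round(4) if hasattr(s["ee_pos"],"round") else np.round(s["ee_pos"],4),"psi",np.degrees(np.arctan2(M[1,0],M[0,0])).round(2),"tilt",np.round(M[:,2],3),"F",np.round(s["wrist_force"],1),"gap",round(float(s["finger_gap"]),3),"j",np.round(s["joint_positions"],2))
E
python3 st.py; python3 - <<'E'
from h import *
t=cam("top")
for u,v in[(348,245),(313,258),(274,250),(255,192)]: print(at(t,u,v,.08).round(3))
E
```

```text
1.1 [ 0.3328 -0.4029  0.304 ] psi -0.09 tilt [ 0. -0. -1.] F [0.5 0.1 0.1] gap 1.001 j [ 0.8   0.32 -0.    1.87  0.    0.95 -0.78]
[ 0.399 -0.085  0.08 ]
[ 0.372 -0.008  0.08 ]
[0.39  0.076 0.08 ]
[0.517 0.117 0.08 ]
```

Request:
{"fn": "carry_out", "kwargs": {"plan": [[0, 0, 0, 0.0235, -0.041, 0, 1], [0, 0, 0, 0.0235, -0.041, 0, 1], [0, 0, 0, 0.0235, -0.041, 0, 1], [0, 0, 0, 0.0235, -0.041, 0, 1], [0, 0, 0, 0.0235, -0.041, 0, 1], [0, 0, 0, 0.0235, -0.04, 0, 1], [0, 0, 0, 0, 0, 0.045, 1], [0, 0, 0, 0, 0, 0.045, 1]]}}

```text
clock: 1.95
ee_pos: [0.4754, -0.1587, 0.214]
orientation: [0.0, 1.0, 0.001, 0.002]
wrist_force: [-0.1, -0.9, -0.1]
finger_gap: 1.002
```

Request:
{"fn": "carry_out", "kwargs": {"plan": [[0, 0, 0, 0, 0, 0.04, 1], [0, 0, 0, 0, 0, 0.04, 1], [0, 0, 0, 0, 0, 0.025, 1], [0, 0, 0, 0, 0, 0.01, 1], [0, 0, 0, 0, 0, 0, 0], [0, 0, 0, 0, 0, 0, 0], [0, 0, 0, 0, 0, 0, 0], [0, 0, 0, 0, 0, 0, 0]]}}

```text
clock: 2.75
ee_pos: [0.4745, -0.1602, 0.1006]
orientation: [0.0, 1.0, -0.001, 0.001]
wrist_force: [-2.1, 1.1, 7.4]
finger_gap: 0.565
```

```bash
python3 st.py; python3 - <<'E'
from h import *
t=cam("top");s=cam("scene")
a=cv2.resize(t["img"][110:260,270:470],None,fx=2,fy=2,interpolation=2);b=cv2.resize(s["img"][110:260,140:340],None,fx=2,fy=2,interpolation=2)
cv2.imwrite("pics/g1.png",np.hstack([a,b]))
E
```

```text
2.75 [ 0.4745 -0.1602  0.1006] psi -0.09 tilt [ 0.003 -0.001 -1.   ] F [-2.1  1.1  7.4] gap 0.565 j [ 0.32  0.62 -0.11  2.04  0.13  0.49 -1.46]
```

View pics/g1.png

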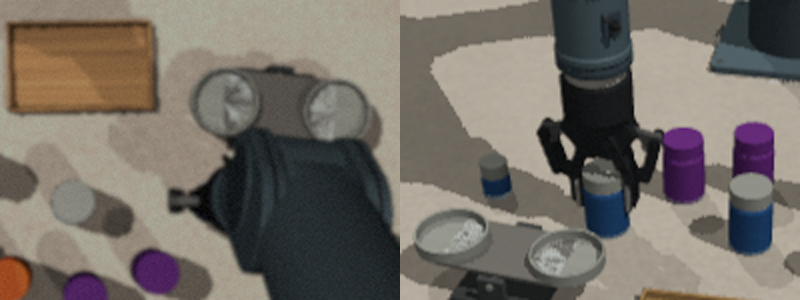

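Request:
{"fn": "carry_out", "kwargs": {"plan": [[0, 0, 0, 0, 0, -0.02, 0], [0, 0, 0, 0, 0, -0.04, 0], [0, 0, 0, 0, 0, -0.04, 0], [0, 0, 0, 0.025, 0.035, 0, 0], [0, 0, 0, 0.025, 0.035, 0, 0], [0, 0, 0, 0.025, 0.035, 0, 0], [0, 0, 0, 0.024, 0.035, 0, 0], [0, 0, 0, 0, 0, 0, 0]]}}

```text
clock: 3.65
ee_pos: [0.5737, -0.3065, 0.1999]
orientation: [0.003, 1.0, -0.004, 0.002]
wrist_force: [-0.6, -0.7, -2.5]
finger_gap: 0.563
```

```bash
python3 st.py; python3 - <<'E'
from h import *
t=cam("top");s=cam("scene")
a=cv2.resize(t["img"][110:260,330:530],None,fx=2,fy=2,interpolation=2);b=cv2.resize(s["img"][110:260,100:300],None,fx=2,fy=2,interpolation=2)
cv2.imwrite("pics/g2.png",np.hstack([a,b]))
E
```

```text
3.65 [ 0.5737 -0.3065  0.1999] psi -0.4 tilt [ 0.004 -0.005 -1.   ] F [-0.6 -0.7 -2.5] gap 0.563 j [ 0.49  0.65 -0.11  1.61  0.09  0.87 -1.23]
```

View pics/g2.png

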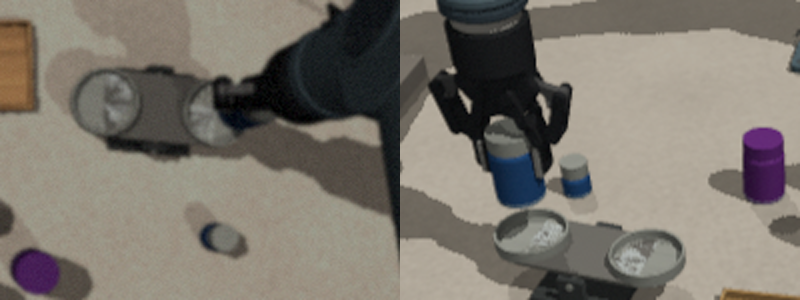

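Request:
{"fn": "carry_out", "kwargs": {"plan": [[0, 0, 0, 0, 0, 0, 0], [0, 0, 0, 0, 0, 0.02, 0], [0, 0, 0, 0, 0, 0.01, 0], [0, 0, 0, 0, 0, 0, 0], [0, 0, 0, 0, 0, 0, 0], [0, 0, 0, 0, 0, 0, 0], [0, 0, 0, 0, 0, 0, 0], [0, 0, 0, 0, 0, 0, 0]]}}

```text
clock: 4.55
ee_pos: [0.5724, -0.3002, 0.1694]
orientation: [0.0, 1.0, -0.001, 0.0]
wrist_force: [0.5, 0.7, -1.9]
finger_gap: 0.565
```

```bash
python3 st.py; python3 - <<'E'
from h import *
t=cam("top");s=cam("scene")
crop(s,120,170,270,280,5,"g3.png")
for n,p in [("w-",(.573,-.2986)),("w+",(.587,-.1694))]: print(n,proj(s,[*p,.056]),proj(t,[*p,.056]))
E
```

```text
4.55 [ 0.5724 -0.3002  0.1694] psi -0.09 tilt [ 0.001 -0.    -1.   ] F [ 0.5  0.7 -1.9] gap 0.565 j [ 0.49  0.69 -0.11  1.63  0.09  0.82 -1.23]
w- [165.93278053 223.00678006] [438.75570468 166.62848784]
w+ [223.49861244 233.93797204] [382.47758412 160.83617199]
```

View pics/g3.png

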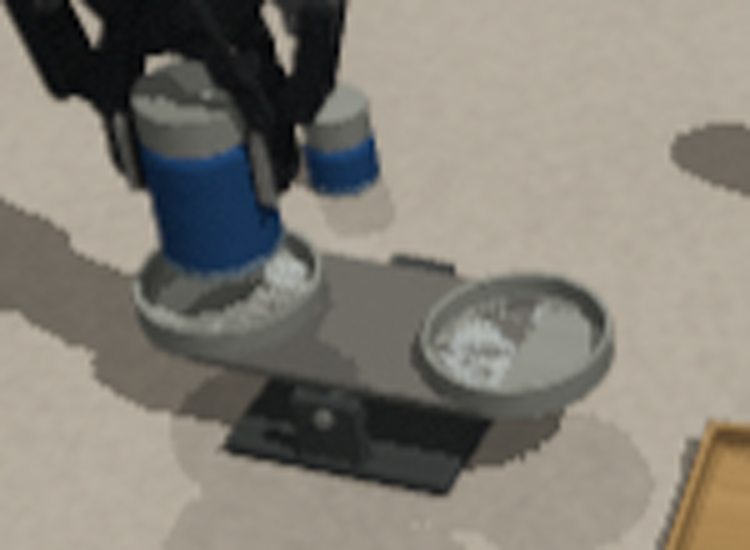

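```bash
python3 - <<'E'
from h import *
t=cam("top");s=cam("scene")
g=observe()["ee_pos"]
im=cv2.resize(s["img"][150:280,110:290],None,fx=4.4,fy=4.4,interpolation=2)
K=lambda p:tuple(int(x) for x in ((np.array(p)-[110,150]+.5)*4.4))
def circ(x,y,z,r,col):
    for a in np.linspace(0,2*np.pi,60): cv2.circle(im,K(proj(s,[x+r*np.cos(a),y+r*np.sin(a),z])),1,col,-1)
zb=g[2]-.099
circ(g[0],g[1],zb,.025,(0,255,255));circ(g[0],g[1],zb+.08,.025,(0,255,255))
circ(.573,-.2986,.056,.036,(0,0,255));circ(.587,-.1694,.056,.036,(0,0,255))
cv2.imwrite("pics/g4.png",im)
h=cv2.cvtColor(s["img"],cv2.COLOR_BGR2HSV)
E
```

```text
(no output)
```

View pics/g4.png

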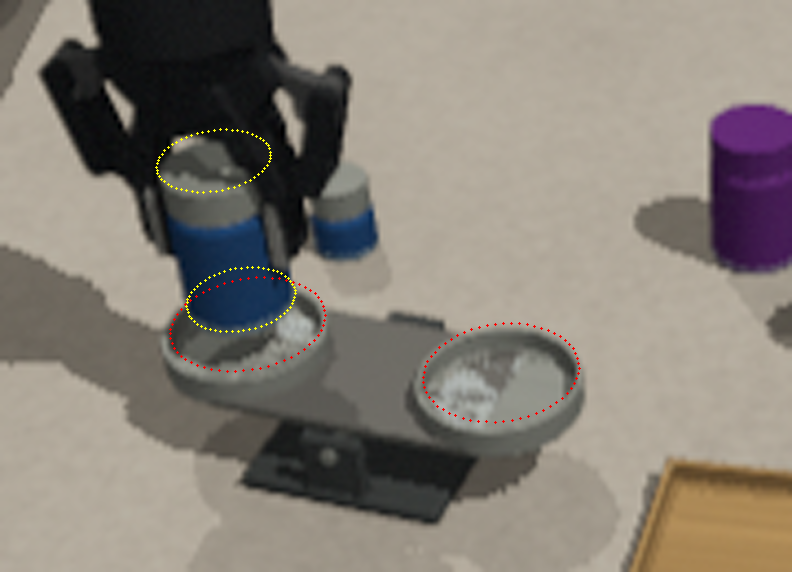

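Request:
{"fn": "carry_out", "kwargs": {"plan": [[0, 0, 0, 0.003, 0, 0.008, 0], [0, 0, 0, 0, 0, 0.008, 0], [0, 0, 0, 0, 0, 0.005, 0], [0, 0, 0, 0, 0, 0.004, 0], [0, 0, 0, 0, 0, 0.004, 0], [0, 0, 0, 0, 0, 0, 0], [0, 0, 0, 0, 0, 0, 0], [0, 0, 0, 0, 0, 0, 0]]}}

```text
clock: 5.55
ee_pos: [0.5752, -0.3003, 0.1402]
orientation: [0.0, 1.0, -0.001, 0.0]
wrist_force: [-2.4, -1.3, 0.1]
finger_gap: 0.569
```

```bash
python3 st.py; python3 - <<'E'
from h import *
s=cam("scene");crop(s,120,170,270,280,5,"g5.png")
E
```

```text
5.55 [ 0.5752 -0.3003  0.1402] psi -0.09 tilt [ 0. -0. -1.] F [-2.4 -1.3  0.1] gap 0.569 j [ 0.48  0.73 -0.1   1.64  0.1   0.78 -1.24]
```

View pics/g5.png

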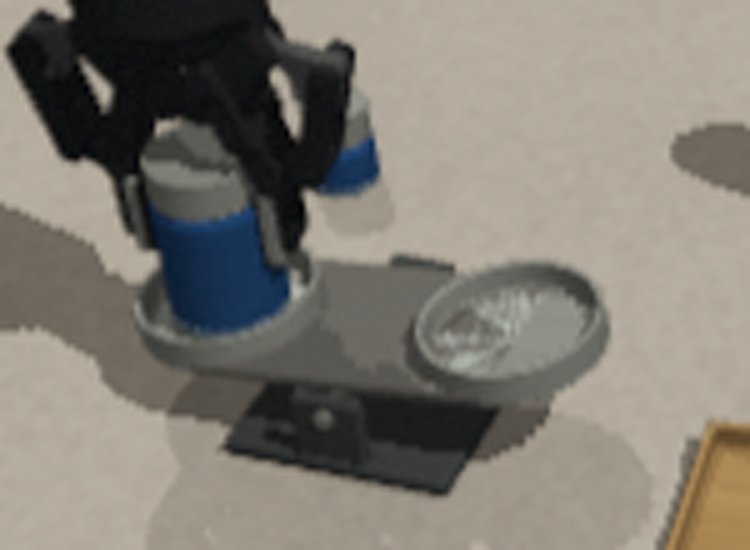

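Request:
{"fn": "carry_out", "kwargs": {"plan": [[0, 0, 0, 0, 0, 0, 0.7], [0, 0, 0, 0, 0, 0, 0.8], [0, 0, 0, 0, 0, 0, 1], [0, 0, 0, 0, 0, 0, 1], [0, 0, 0, 0, 0, 0, 1], [0, 0, 0, 0, 0, -0.02, 1], [0, 0, 0, 0, 0, -0.04, 1], [0, 0, 0, 0, 0, -0.04, 1]]}}

```text
clock: 6.4
ee_pos: [0.5747, -0.2998, 0.2404]
orientation: [-0.0, 1.0, -0.001, -0.001]
wrist_force: [0.5, -1.0, 1.1]
finger_gap: 1.0
```

```bash
python3 st.py; python3 - <<'E'
from h import *
s=cam("scene");crop(s,120,170,270,280,5,"g6.png")
E
```

```text
6.4 [ 0.5747 -0.2998  0.2404] psi -0.08 tilt [-0.002  0.001 -1.   ] F [ 0.5 -1.   1.1] gap 1.0 j [ 0.49  0.61 -0.11  1.59  0.08  0.95 -1.22]
```

View pics/g6.png

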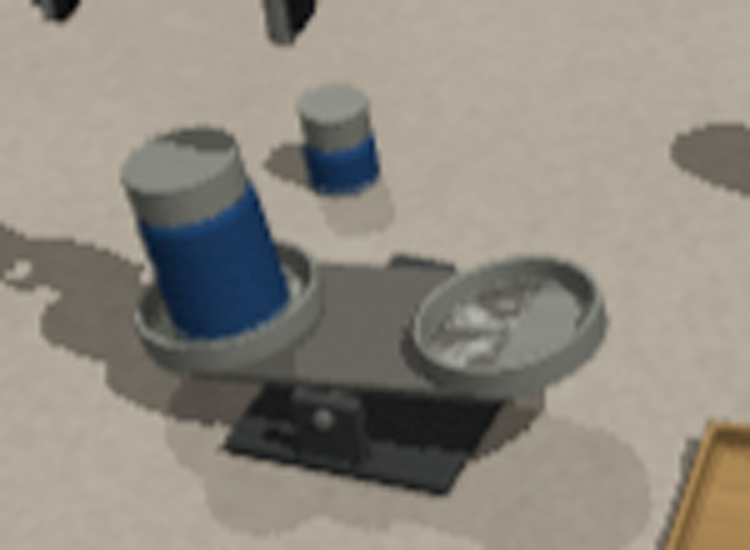

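Request:
{"fn": "carry_out", "kwargs": {"plan": [[0, 0, 0, -0.014, -0.0435, 0, 1], [0, 0, 0, -0.014, -0.0435, 0, 1], [0, 0, 0, -0.014, -0.0435, 0, 1], [0, 0, 0, -0.014, -0.0435, 0, 1], [0, 0, 0, -0.014, -0.0435, 0, 1], [0, 0, 0, -0.014, -0.0435, 0, 1], [0, 0, 0, -0.014, -0.0435, 0, 1], [0, 0, 0, 0, 0, 0, 1]]}}

```text
clock: 7.25
ee_pos: [0.476, 0.011, 0.24]
orientation: [-0.001, 1.0, 0.004, -0.0]
wrist_force: [-0.2, -0.5, 0.6]
finger_gap: 0.997
```

```bash
python3 st.py
```

```text
7.25 [0.476 0.011 0.24 ] psi 0.46 tilt [-0.001  0.003 -1.   ] F [-0.2 -0.5  0.6] gap 0.997 j [ 0.06  0.34 -0.21  2.03  0.1   0.77 -1.77]
```

Request:
{"fn": "carry_out", "kwargs": {"plan": [[0, 0, 0, 0, 0, 0.04, 1], [0, 0, 0, 0, 0, 0.04, 1], [0, 0, 0, 0, 0, 0.035, 1], [0, 0, 0, 0, 0, 0.02, 1], [0, 0, 0, 0, 0, 0.006, 1], [0, 0, 0, 0, 0, 0, 1], [0, 0, 0, 0, 0, 0, 0], [0, 0, 0, 0, 0, 0, 0]]}}

```text
clock: 8.05
ee_pos: [0.4786, 0.0045, 0.1001]
orientation: [-0.0, 1.0, -0.001, 0.001]
wrist_force: [-0.8, -0.9, 0.1]
finger_gap: 0.695
```

Request:
{"fn": "carry_out", "kwargs": {"plan": [[0, 0, 0, 0, 0, 0, 0], [0, 0, 0, 0, 0, 0, 0], [0, 0, 0, 0, 0, 0, 0], [0, 0, 0, 0, 0, -0.02, 0], [0, 0, 0, 0, 0, -0.04, 0], [0, 0, 0, 0, 0, -0.04, 0], [0, 0, 0, 0, 0, -0.02, 0], [0, 0, 0, 0, 0, 0, 0]]}}

```text
clock: 8.85
ee_pos: [0.4794, 0.0045, 0.222]
orientation: [-0.0, 1.0, -0.001, 0.003]
wrist_force: [0.5, -0.3, -2.8]
finger_gap: 0.564
```

```bash
python3 st.py; python3 - <<'E'
from h import *
s=cam("scene");crop(s,120,130,400,290,2.8,"g7.png")
E
```

```text
8.85 [0.4794 0.0045 0.222 ] psi -0.11 tilt [ 0.007  0.    -1.   ] F [ 0.5 -0.3 -2.8] gap 0.564 j [ 0.07  0.38 -0.21  2.04  0.11  0.73 -1.78]
```

View pics/g7.png

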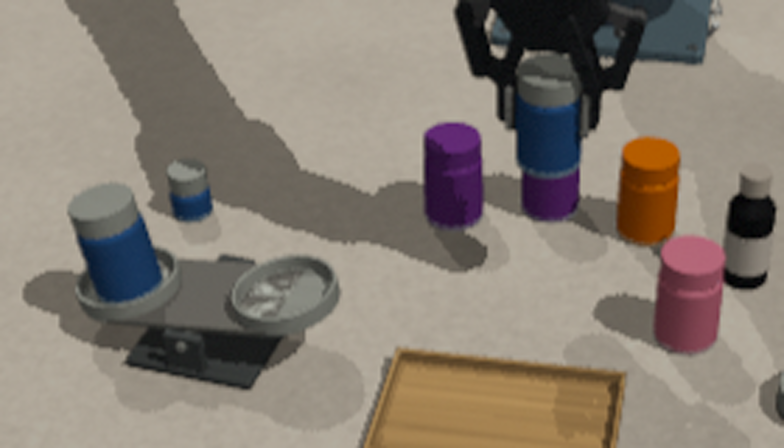

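Request:
{"fn": "carry_out", "kwargs": {"plan": [[0, 0, 0, 0.0225, 0.035, 0, 0], [0, 0, 0, 0.0225, 0.035, 0, 0], [0, 0, 0, 0.0225, 0.035, 0, 0], [0, 0, 0, 0.0225, 0.035, 0, 0], [0, 0, 0, 0.022, 0.034, 0, 0], [0, 0, 0, 0, 0, 0.02, 0], [0, 0, 0, 0, 0, 0.02, 0], [0, 0, 0, 0, 0, 0, 0]]}}

```text
clock: 9.7
ee_pos: [0.5863, -0.169, 0.174]
orientation: [-0.001, 1.0, -0.001, -0.004]
wrist_force: [-0.8, 0.2, -3.6]
finger_gap: 0.566
```

```bash
python3 st.py; python3 - <<'E'
from h import *
s=cam("scene");crop(s,120,150,270,280,5,"g8.png")
E
```

```text
9.7 [ 0.5863 -0.169   0.174 ] psi -0.09 tilt [-0.009  0.002 -1.   ] F [-0.8  0.2 -3.6] gap 0.566 j [ 0.31  0.64 -0.14  1.73  0.12  0.8  -1.46]
```

View pics/g8.png

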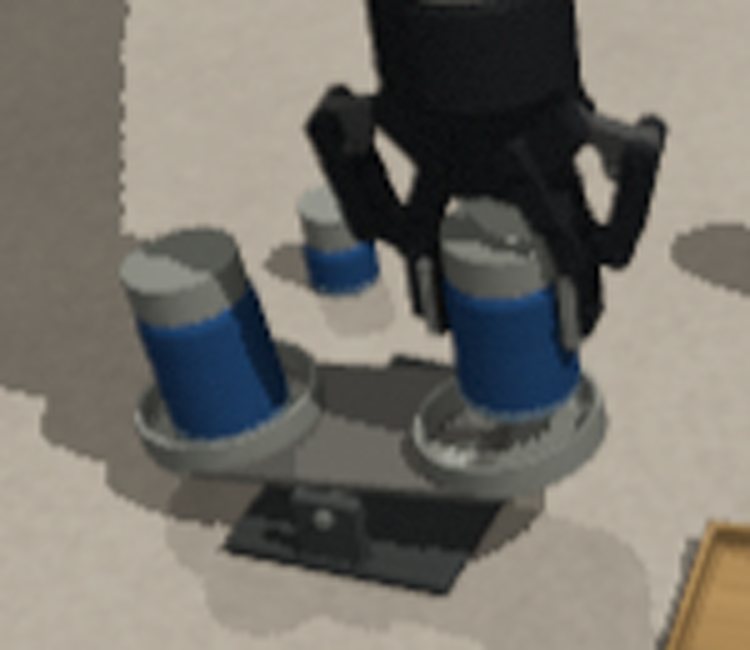

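Request:
{"fn": "carry_out", "kwargs": {"plan": [[0, 0, 0, 0, 0, 0.01, 0], [0, 0, 0, 0, 0, 0.008, 0], [0, 0, 0, 0, 0, 0.006, 0], [0, 0, 0, 0, 0, 0.005, 0], [0, 0, 0, 0, 0, 0.005, 0], [0, 0, 0, 0, 0, 0, 0], [0, 0, 0, 0, 0, 0, 0], [0, 0, 0, 0, 0, 0, 0]]}}

```text
clock: 10.55
ee_pos: [0.5896, -0.1696, 0.1452]
orientation: [0.0, 1.0, -0.001, 0.0]
wrist_force: [0.5, 1.4, -0.5]
finger_gap: 0.563
```

```bash
python3 st.py; python3 - <<'E'
from h import *
s=cam("scene");crop(s,120,150,270,280,5,"g9.png")
E
```

```text
10.55 [ 0.5896 -0.1696  0.1452] psi -0.08 tilt [ 0. -0. -1.] F [ 0.5  1.4 -0.5] gap 0.563 j [ 0.31  0.68 -0.14  1.73  0.13  0.74 -1.47]
```

View pics/g9.png

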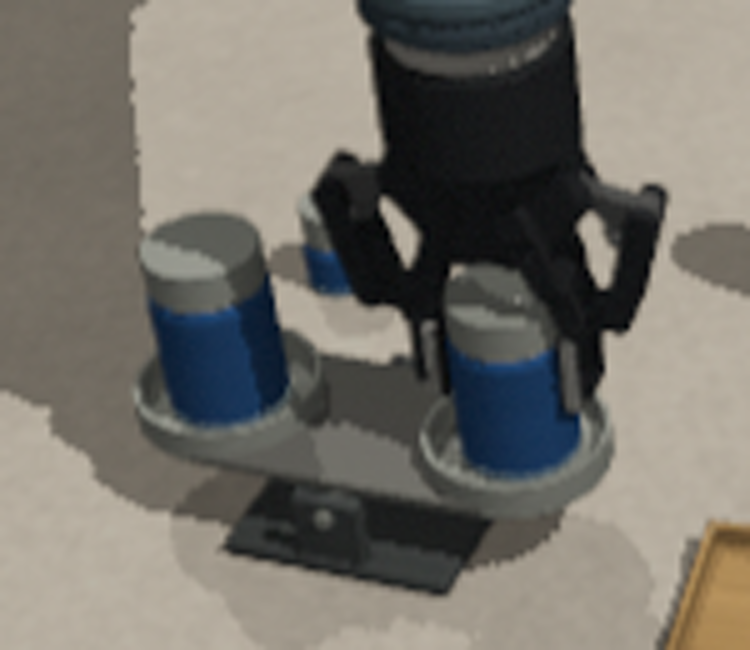

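Both jars are in, the tray nearly level. Release gently.

Request:
{"fn": "carry_out", "kwargs": {"plan": [[0, 0, 0, 0, 0, 0.001, 0], [0, 0, 0, 0, 0, 0, 0.65], [0, 0, 0, 0, 0, 0, 0.7], [0, 0, 0, 0, 0, 0, 0.85], [0, 0, 0, 0, 0, 0, 1], [0, 0, 0, 0, 0, 0, 1], [0, 0, 0, 0, 0, -0.03, 1], [0, 0, 0, 0, 0, -0.045, 1]]}}

```text
clock: 11.4
ee_pos: [0.5876, -0.1692, 0.2171]
orientation: [-0.001, 1.0, -0.001, -0.003]
wrist_force: [1.2, -0.5, -0.1]
finger_gap: 0.998
```

Request:
{"fn": "carry_out", "kwargs": {"plan": [[0, 0, 0, 0, 0, -0.045, 1], [0, 0, 0, -0.018, -0.044, 0, 1], [0, 0, 0, -0.018, -0.044, 0, 1], [0, 0, 0, -0.018, -0.044, 0, 1], [0, 0, 0, -0.018, -0.044, 0, 1], [0, 0, 0, -0.018, -0.044, 0, 1], [0, 0, 0, 0, 0, 0, 1], [0, 0, 0, 0, 0, 0, 1]]}}

```text
clock: 12.2
ee_pos: [0.4996, 0.0514, 0.2641]
orientation: [0.0, 1.0, 0.001, 0.0]
wrist_force: [0.6, -0.7, -0.4]
finger_gap: 0.998
```

```bash
python3 st.py; python3 - <<'E'
from h import *
s=cam("scene");crop(s,120,150,270,280,5,"g10.png")
t=cam("top");crop(t,330,110,480,220,5,"g11.png")
E
```

```text
12.2 [0.4996 0.0514 0.2641] psi 0.07 tilt [ 0. -0. -1.] F [ 0.6 -0.7 -0.4] gap 0.998 j [ 0.    0.35 -0.24  1.95  0.11  0.85 -1.86]
```

View pics/g10.png

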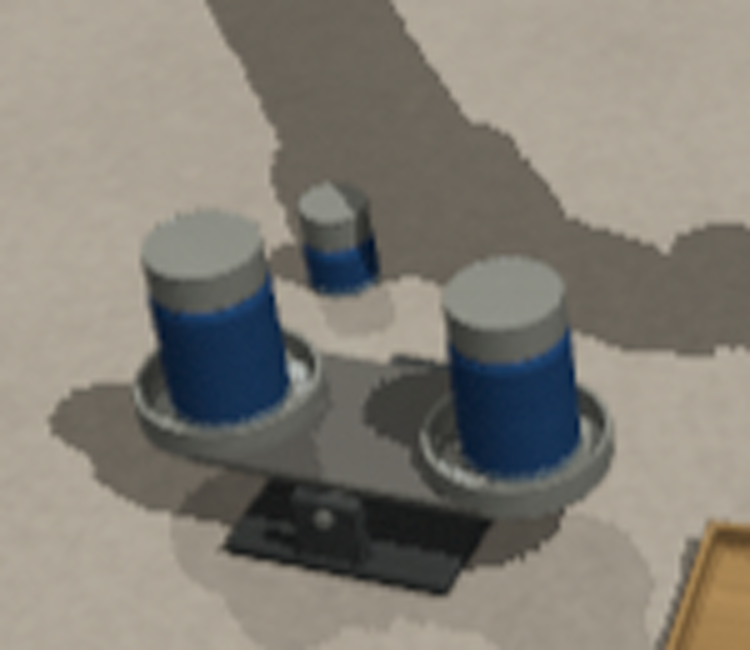

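View pics/g11.png

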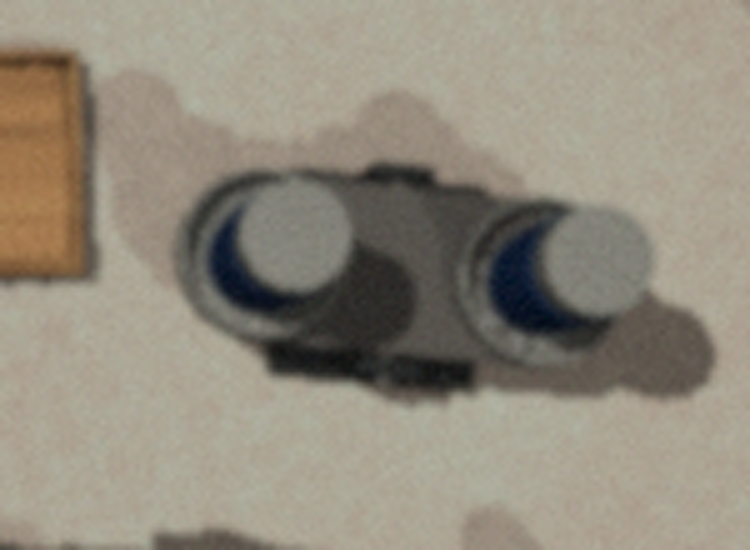

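```bash
python3 - <<'E'
from h import *
t=cam("top");s=cam("scene")
f=lambda x,y,z:at(t,(x+.5)/5-.5+330,(y+.5)/5-.5+110,z).round(4)
g=lambda x,y,z:at(s,(x+.5)/5-.5+120,(y+.5)/5-.5+150,z).round(4)
print("top lids",f(296,237,.124),f(597,262,.124),"scene lids",g(505,295,.124),g(204,246,.124))
a=[((267.)/5+330),(258/5+110)]
print("rims",f(267,258,.056),f(541,283,.056))
for p in [(.5896,-.1694),(.575,-.30)]: print(((proj(t,[*p,.124])-[330,110])*5).round(),((proj(s,[*p,.124])-[120,150])*5).round())
E
```

```text
top lids [ 0.5854 -0.1692  0.124 ] [ 0.5741 -0.2975  0.124 ] scene lids [ 0.5903 -0.1682  0.124 ] [ 0.5797 -0.2967  0.124 ]
rims [ 0.5862 -0.1706  0.056 ] [ 0.574  -0.2964  0.056 ]
[294. 225.] [501. 292.]
[601. 258.] [199. 236.]
```

Request:
{"fn": "carry_out", "kwargs": {"plan": [[0, 0, 0, -0.02, -0.037, 0, 1], [0, 0, 0, -0.02, -0.037, 0, 1], [0, 0, 0, -0.02, -0.037, 0, 1], [0, 0, 0, 0, 0, 0.03, 1], [0, 0, 0, 0, 0, 0.045, 1], [0, 0, 0, 0, 0, 0.04, 1], [0, 0, 0, 0, 0, 0.025, 1], [0, 0, 0, 0, 0, 0.01, 1]]}}

```text
clock: 13.2
ee_pos: [0.4392, 0.1602, 0.1115]
orientation: [0.001, 1.0, -0.002, -0.002]
wrist_force: [-0.2, -0.7, 0.8]
finger_gap: 1.0
```

```bash
python3 st.py; python3 - <<'E'
from h import *
s=cam("scene");crop(s,310,130,470,260,5,"b1.png")
E
```

```text
13.2 [0.4392 0.1602 0.1115] psi -0.18 tilt [-0.004 -0.002 -1.   ] F [-0.2 -0.7  0.8] gap 1.0 j [-0.27  0.57 -0.21  2.11  0.25  0.48 -2.25]
```

View pics/b1.png

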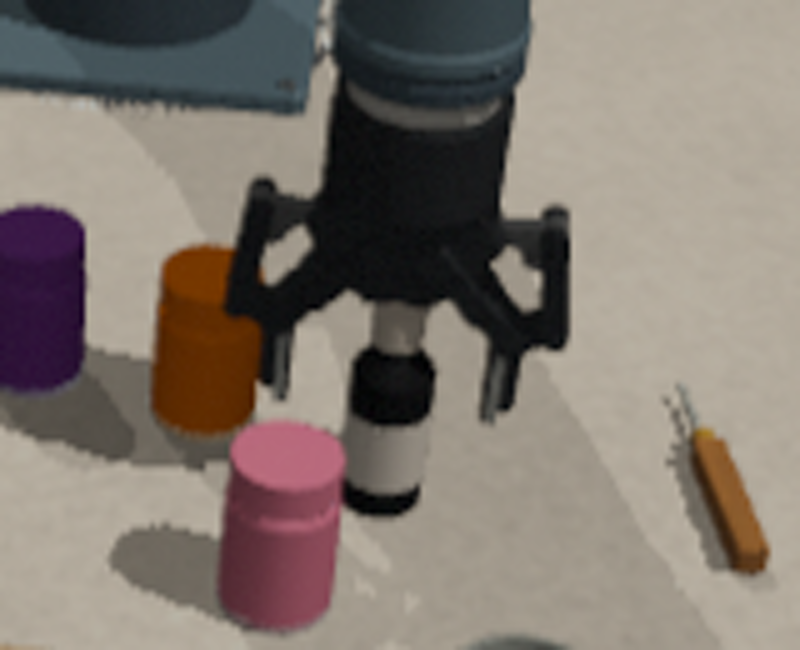

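Request:
{"fn": "carry_out", "kwargs": {"plan": [[0, 0, 0, 0, 0, 0, 0], [0, 0, 0, 0, 0, 0, 0], [0, 0, 0, 0, 0, 0, 0], [0, 0, 0, 0, 0, 0, 0], [0, 0, 0, 0, 0, 0, 0], [0, 0, 0, 0, 0, 0, 0], [0, 0, 0, 0, 0, -0.01, 0], [0, 0, 0, 0, 0, -0.03, 0]]}}

```text
clock: 14.05
ee_pos: [0.4384, 0.161, 0.1534]
orientation: [0.001, 1.0, -0.001, -0.002]
wrist_force: [0.5, -0.3, -2.0]
finger_gap: 0.42
```

```bash
python3 st.py; python3 - <<'E'
from h import *
s=cam("scene");crop(s,310,130,470,260,5,"b2.png")
E
```

```text
14.05 [0.4384 0.161  0.1534] psi -0.07 tilt [-0.004 -0.002 -1.   ] F [ 0.5 -0.3 -2. ] gap 0.42 j [-0.24  0.49 -0.25  2.1   0.21  0.58 -2.22]
```

View pics/b2.png

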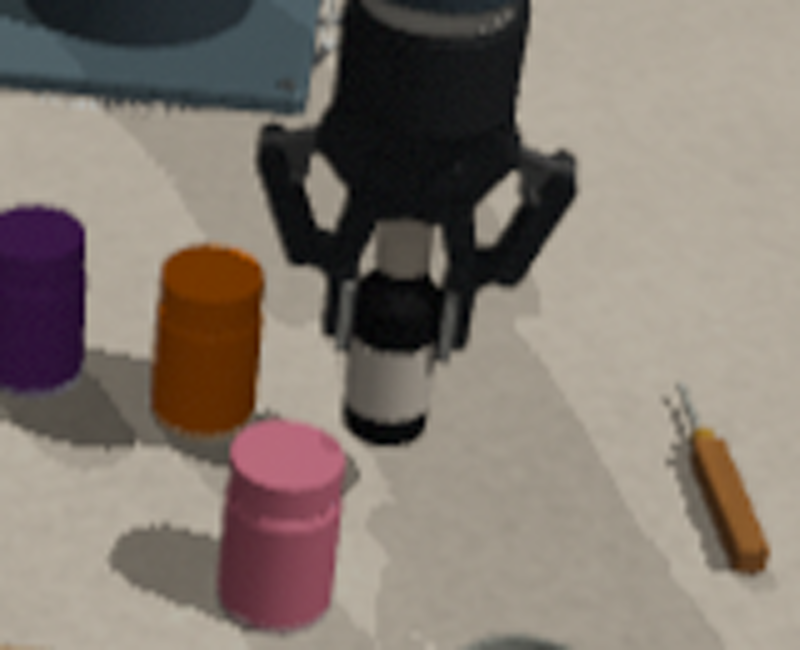

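Request:
{"fn": "carry_out", "kwargs": {"plan": [[0, 0, 0, 0, 0, -0.04, 0], [0, 0, 0, 0.02, -0.01, -0.01, 0], [0, 0, 0, 0.036, -0.016, 0, 0], [0, 0, 0, 0.036, -0.016, 0, 0], [0, 0, 0, 0.036, -0.016, 0, 0], [0, 0, 0, 0.015, -0.006, 0, 0], [0, 0, 0, 0, 0, 0.03, 0], [0, 0, 0, 0, 0, 0, 0]]}}

```text
clock: 14.9
ee_pos: [0.581, 0.2244, 0.1712]
orientation: [0.001, 1.0, -0.001, -0.003]
wrist_force: [-0.7, -1.3, -2.0]
finger_gap: 0.427
```

Request:
{"fn": "carry_out", "kwargs": {"plan": [[0, 0, 0, 0, 0, 0.02, 0], [0, 0, 0, 0, 0, 0, 0], [0, 0, 0, 0, 0, 0, 0], [0, 0, 0, 0, 0, 0, 0], [0, 0, 0, 0, 0, 0, 0], [0, 0, 0, 0, 0, 0, 0], [0, 0, 0, 0, 0, 0, 0], [0, 0, 0, 0, 0, 0, 0]]}}

```text
clock: 15.7
ee_pos: [0.583, 0.2254, 0.154]
orientation: [-0.0, 1.0, -0.001, 0.0]
wrist_force: [0.7, -0.5, -2.2]
finger_gap: 0.426
```

```bash
python3 st.py; python3 - <<'E'
from h import *
s=cam("scene");crop(s,340,160,490,290,5,"b3.png")
t=cam("top");crop(t,150,110,300,220,5,"b4.png")
E
```

```text
15.7 [0.583  0.2254 0.154 ] psi -0.09 tilt [ 0.  0. -1.] F [ 0.7 -0.5 -2.2] gap 0.426 j [-0.27  0.69 -0.24  1.69  0.21  0.78 -2.18]
```

View pics/b3.png

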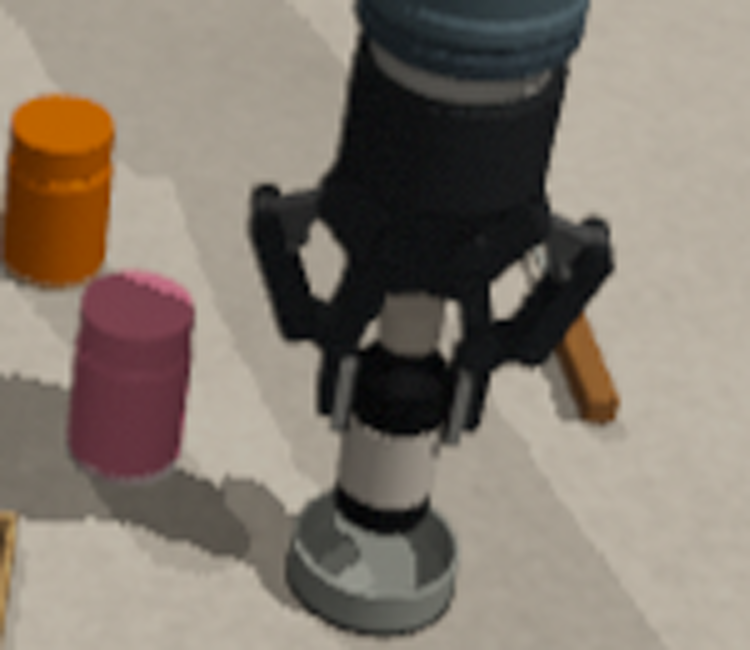

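View pics/b4.png

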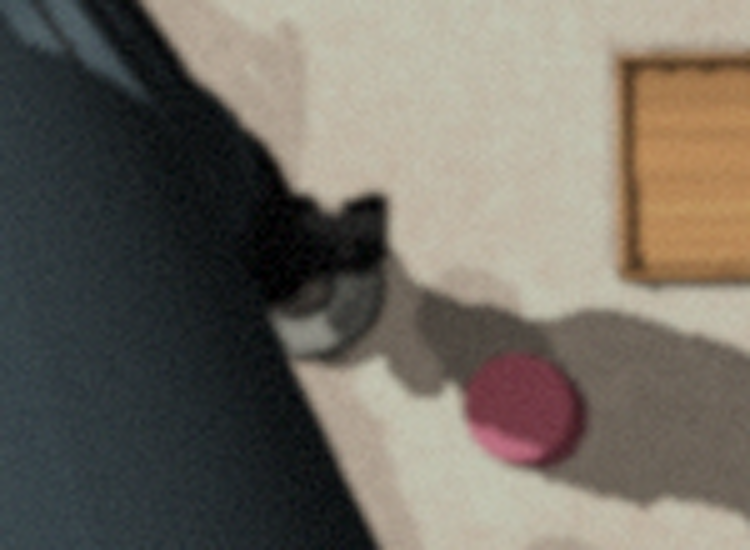

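```bash
python3 - <<'E'
from h import *
s=cam("scene")
g=lambda x,y,z:at(s,(x+.5)/5-.5+340,(y+.5)/5-.5+160,z).round(4)
print("rim",g(374,543,.022),"base",g(382,508,.042), g(382,508,.044))
c=s;print(((proj(s,[.583,.2254,.0415])-[340,160])*5).round(),((proj(s,[.583,.2254,.022])-[340,160])*5).round())
E
```

```text
rim [0.5866 0.2258 0.022 ] base [0.5874 0.2263 0.042 ] [0.5896 0.2261 0.044 ]
[377. 499.] [371. 535.]
```

Request:
{"fn": "carry_out", "kwargs": {"plan": [[0, 0, 0, 0, 0, 0.015, 0], [0, 0, 0, 0, 0, 0.01, 0], [0, 0, 0, 0, 0, 0.007, 0], [0, 0, 0, 0, 0, 0.004, 0], [0, 0, 0, 0, 0, 0, 0], [0, 0, 0, 0, 0, 0, 0], [0, 0, 0, 0, 0, 0, 0], [0, 0, 0, 0, 0, 0, 0]]}}

```text
clock: 16.65
ee_pos: [0.5825, 0.2252, 0.1193]
orientation: [0.001, 1.0, -0.001, -0.001]
wrist_force: [-7.3, -3.4, 17.4]
finger_gap: 0.421
```

```bash
python3 st.py; python3 - <<'E'
from h import *
s=cam("scene");crop(s,340,160,490,290,5,"b5.png")
E
```

```text
16.65 [0.5825 0.2252 0.1193] psi -0.09 tilt [-0.001 -0.001 -1.   ] F [-7.3 -3.4 17.4] gap 0.421 j [-0.28  0.74 -0.22  1.7   0.23  0.72 -2.19]
```

View pics/b5.png

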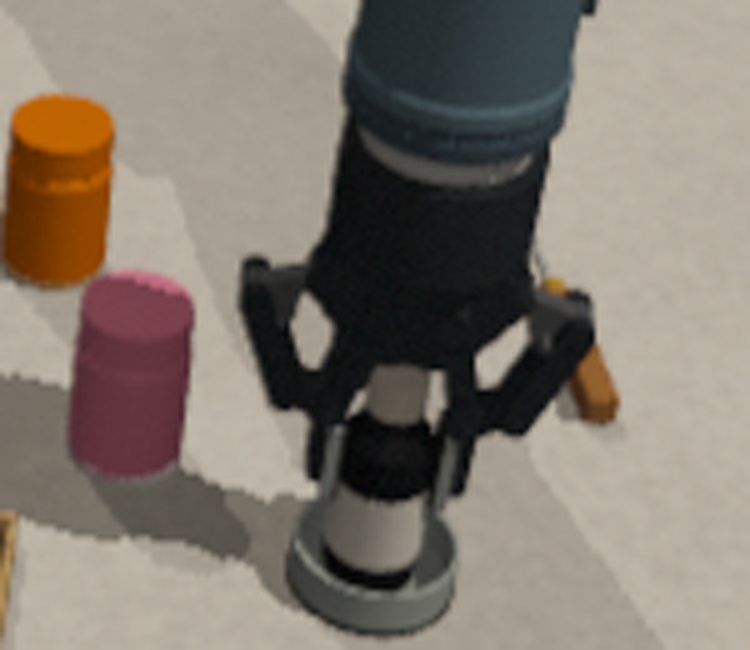

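Request:
{"fn": "carry_out", "kwargs": {"plan": [[0, 0, 0, 0, 0, -0.001, 0], [0, 0, 0, 0, 0, 0, 0.5], [0, 0, 0, 0, 0, 0, 0.6], [0, 0, 0, 0, 0, 0, 0.8], [0, 0, 0, 0, 0, 0, 1], [0, 0, 0, 0, 0, 0, 1], [0, 0, 0, 0, 0, -0.03, 1], [0, 0, 0, 0, 0, -0.045, 1]]}}

```text
clock: 17.5
ee_pos: [0.5813, 0.2246, 0.192]
orientation: [0.001, 1.0, -0.001, -0.003]
wrist_force: [0.8, -0.7, 0.1]
finger_gap: 0.997
```

```bash
python3 st.py; python3 - <<'E'
from h import *
s=cam("scene");crop(s,340,160,490,290,5,"b6.png")
E
```

```text
17.5 [0.5813 0.2246 0.192 ] psi -0.07 tilt [-0.006 -0.002 -1.   ] F [ 0.8 -0.7  0.1] gap 0.997 j [-0.26  0.64 -0.25  1.68  0.2   0.85 -2.17]
```

View pics/b6.png

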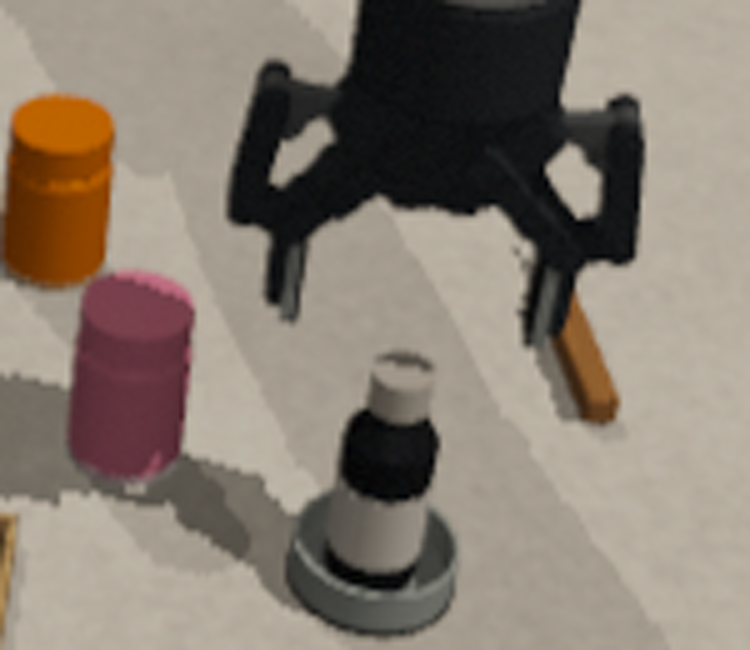

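Request:
{"fn": "carry_out", "kwargs": {"plan": [[0, 0, 0, 0, 0, -0.045, 1], [0, 0, 0, -0.039, -0.023, 0, 1], [0, 0, 0, -0.039, -0.023, 0, 1], [0, 0, 0, -0.039, -0.023, 0, 1], [0, 0, 0, -0.038, -0.023, 0, 1], [0, 0, -5.4, 0, 0, 0, 1], [0, 0, -5.4, 0, 0, 0, 1], [0, 0, 0, 0, 0, 0, 1]]}}

```text
clock: 18.35
ee_pos: [0.428, 0.3178, 0.239]
orientation: [-0.0, 0.996, 0.094, 0.0]
wrist_force: [-0.3, 0.4, 0.0]
finger_gap: 1.001
```

Request:
{"fn": "carry_out", "kwargs": {"plan": [[0, 0, 0, 0, 0, 0.045, 1], [0, 0, 0, 0, 0, 0.045, 1], [0, 0, 0, 0, 0, 0.02, 1], [0, 0, 0, 0, 0, 0, 1], [0, 0, 0, 0, 0, 0, 0.6], [0, 0, 0, 0, 0, 0, 0.5], [0, 0, 0, 0, 0, 0, 0.5], [0, 0, 0, 0, 0, 0, 0.5]]}}

```text
clock: 19.15
ee_pos: [0.4287, 0.318, 0.13]
orientation: [-0.001, 0.996, 0.093, 0.001]
wrist_force: [-0.5, 0.4, -0.8]
finger_gap: 0.498
```

```bash
python3 st.py; python3 - <<'E'
from h import *
s=cam("scene");crop(s,390,150,510,250,6,"s1.png")
t=cam("top");crop(t,100,180,250,290,5,"s2.png")
E
```

```text
19.15 [0.4287 0.318  0.13  ] psi 10.68 tilt [ 0.002  0.001 -1.   ] F [-0.5  0.4 -0.8] gap 0.498 j [-0.5   0.62 -0.29  1.94  0.29  0.62 -2.36]
```

View pics/s1.png

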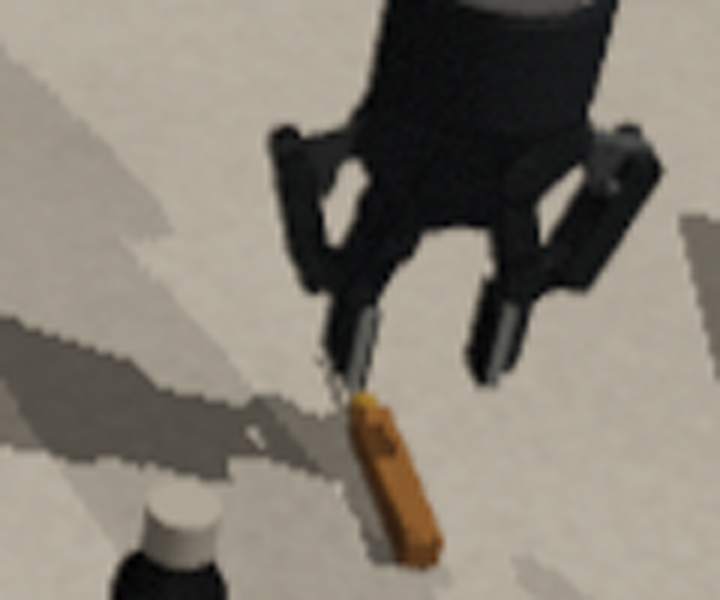

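View pics/s2.png

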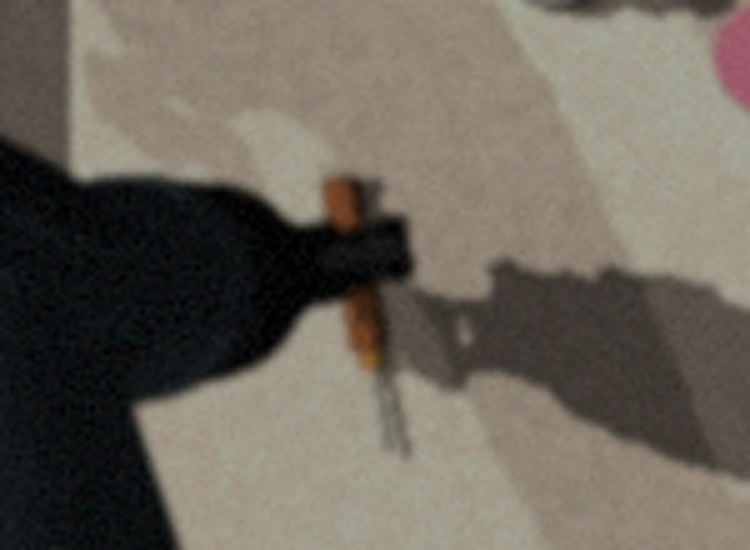

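Request:
{"fn": "carry_out", "kwargs": {"plan": [[0, 0, 0, 0, 0, 0.025, 0.5], [0, 0, 0, 0, 0, 0.018, 0.5], [0, 0, 0, 0, 0, 0.009, 0.5], [0, 0, 0, 0, 0, 0, 0.5], [0, 0, 0, 0, 0, 0, 0], [0, 0, 0, 0, 0, 0, 0], [0, 0, 0, 0, 0, 0, 0], [0, 0, 0, 0, 0, 0, 0]]}}

```text
clock: 20.05
ee_pos: [0.4287, 0.3181, 0.0779]
orientation: [-0.0, 0.996, 0.093, 0.001]
wrist_force: [-0.7, -0.8, 5.9]
finger_gap: 0.17
```

```bash
python3 st.py; python3 - <<'E'
from h import *
s=cam("scene");crop(s,390,150,510,250,6,"s3.png")
E
```

```text
20.05 [0.4287 0.3181 0.0779] psi 10.7 tilt [ 0.001  0.001 -1.   ] F [-0.7 -0.8  5.9] gap 0.17 j [-0.53  0.71 -0.25  1.95  0.33  0.52 -2.39]
```

View pics/s3.png

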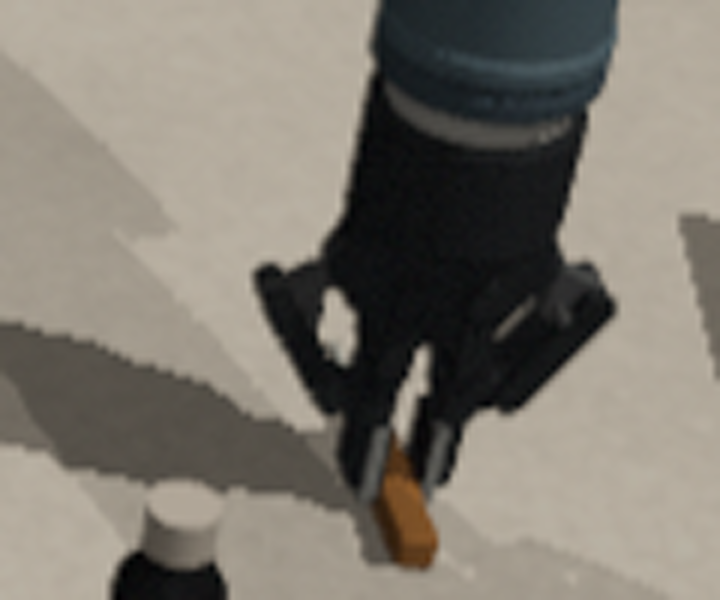

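Request:
{"fn": "carry_out", "kwargs": {"plan": [[0, 0, 0, 0, 0, -0.02, 0], [0, 0, 0, 0, 0, -0.045, 0], [0, 0, 0, 0, 0, -0.045, 0], [0, 0, 0, 0, 0, -0.045, 0], [0, 0, -8, 0, 0, 0, 0], [0, 0, -8, 0, 0, 0, 0], [0, 0, -8, 0, 0, 0, 0], [0, 0, -8, 0, 0, 0, 0]]}}

```text
clock: 20.9
ee_pos: [0.4282, 0.3175, 0.2324]
orientation: [0.0, 0.93, 0.367, 0.0]
wrist_force: [0.3, -0.1, 0.1]
finger_gap: 0.163
```

Request:
{"fn": "carry_out", "kwargs": {"plan": [[0, 0, -8, 0, 0, 0, 0], [0, 0, -8, 0, 0, 0, 0], [0, 0, -8, 0, 0, 0, 0], [0, 0, -8, 0, 0, 0, 0], [0, 0, -8, 0, 0, 0, 0], [0, 0, -7.3, 0, 0, 0, 0], [0, 0, 0, 0, 0, 0, 0], [0, 0, 0, 0, 0, 0, 0]]}}

```text
clock: 21.7
ee_pos: [0.4282, 0.3175, 0.232]
orientation: [0.0, 0.708, 0.706, 0.0]
wrist_force: [1.2, -0.3, -0.2]
finger_gap: 0.163
```

```bash
python3 st.py; python3 - <<'E'
from h import *
s=cam("scene");crop(s,330,90,530,250,3.9,"s4.png")
E
```

```text
21.7 [0.4282 0.3175 0.232 ] psi 89.8 tilt [ 0.  0. -1.] F [ 1.2 -0.3 -0.2] gap 0.163 j [-0.2   0.53 -0.68  1.88  0.42  0.88 -1.09]
```

View pics/s4.png

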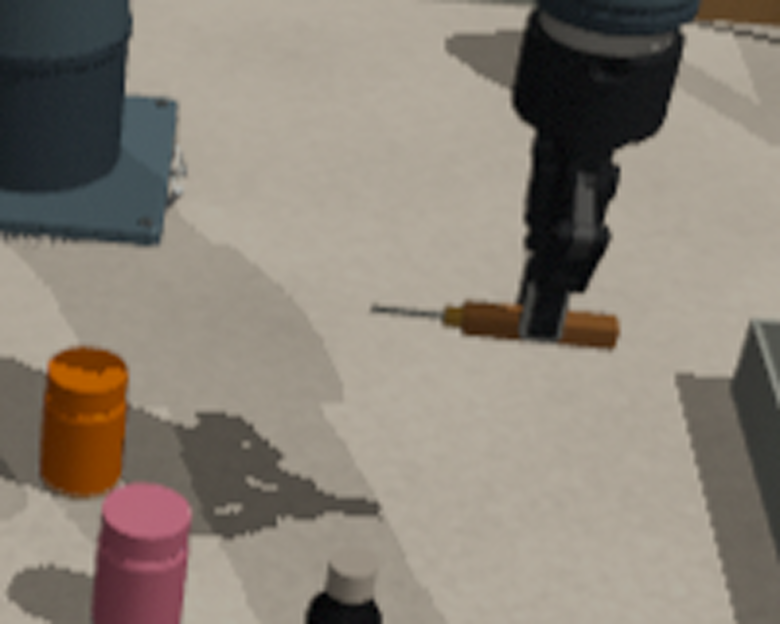

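Request:
{"fn": "carry_out", "kwargs": {"plan": [[0, 0, 0, -0.0375, 0.0262, 0, 0], [0, 0, 0, -0.0375, 0.0262, 0, 0], [0, 0, 0, -0.0375, 0.0262, 0, 0], [0, 0, 0, -0.0375, 0.0262, 0, 0], [0, 0, 0, -0.0375, 0.0262, 0, 0], [0, 0, 0, -0.0375, 0.0262, 0, 0], [0, 0, 0, -0.0375, 0.0262, 0, 0], [0, 0, 0, -0.0375, 0.0262, 0, 0]]}}

```text
clock: 22.55
ee_pos: [0.6387, 0.016, 0.2321]
orientation: [0.0, 0.708, 0.706, 0.0]
wrist_force: [0.4, 1.3, -1.2]
finger_gap: 0.169
```

Request:
{"fn": "carry_out", "kwargs": {"plan": [[0, 0, 0, 0, 0, 0.04, 0], [0, 0, 0, 0, 0, 0.04, 0], [0, 0, 0, 0, 0, 0.03, 0], [0, 0, 0, 0, 0, 0.01, 0], [0, 0, 0, 0, 0, 0, 0], [0, 0, 0, 0, 0, 0, 0], [0, 0, 0, 0, 0, 0, 0], [0, 0, 0, 0, 0, 0, 0]]}}

```text
clock: 23.35
ee_pos: [0.6387, 0.0177, 0.1135]
orientation: [0.001, 0.707, 0.707, 0.001]
wrist_force: [-0.7, 0.3, -0.6]
finger_gap: 0.17
```

```bash
python3 st.py; python3 - <<'E'
from h import *
s=cam("scene");crop(s,220,190,380,310,5,"s5.png")
E
```

```text
23.35 [0.6387 0.0177 0.1135] psi 89.99 tilt [ 0.003 -0.    -1.   ] F [-0.7  0.3 -0.6] gap 0.17 j [ 0.26  0.82 -0.52  1.65  0.53  0.81 -0.5 ]
```

View pics/s5.png

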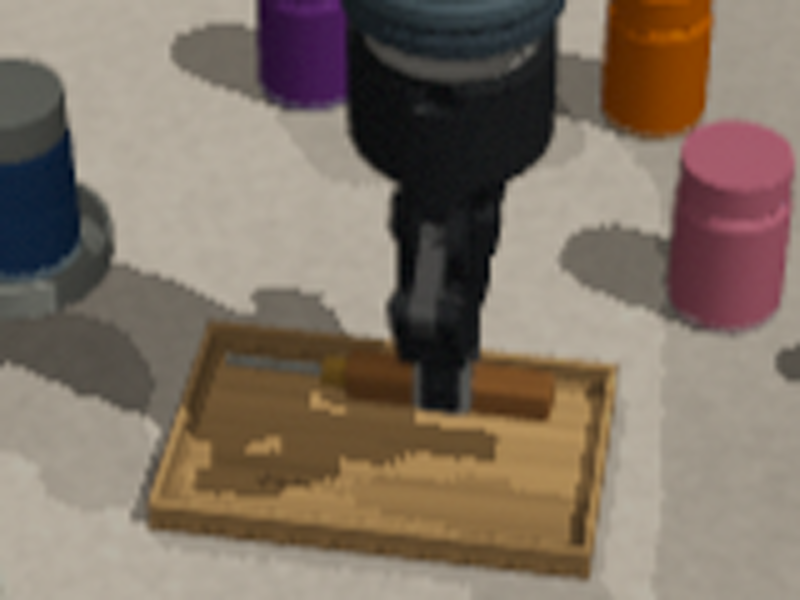

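Request:
{"fn": "carry_out", "kwargs": {"plan": [[0, 0, 0, 0, 0, 0.015, 0], [0, 0, 0, 0, 0, 0.01, 0], [0, 0, 0, 0, 0, 0.005, 0], [0, 0, 0, 0, 0, 0.001, 0], [0, 0, 0, 0, 0, 0, 0], [0, 0, 0, 0, 0, 0, 0], [0, 0, 0, 0, 0, 0, 0], [0, 0, 0, 0, 0, 0, 0]]}}

```text
clock: 24.2
ee_pos: [0.6368, 0.0174, 0.0819]
orientation: [-0.0, 0.707, 0.707, -0.002]
wrist_force: [-8.0, -2.2, 20.3]
finger_gap: 0.165
```

```bash
python3 st.py; python3 - <<'E'
from h import *
s=cam("scene");crop(s,220,190,380,310,5,"s6.png")
E
```

```text
24.2 [0.6368 0.0174 0.0819] psi 90.0 tilt [-0.003 -0.002 -1.   ] F [-8.  -2.2 20.3] gap 0.165 j [ 0.24  0.87 -0.5   1.66  0.56  0.77 -0.52]
```

View pics/s6.png

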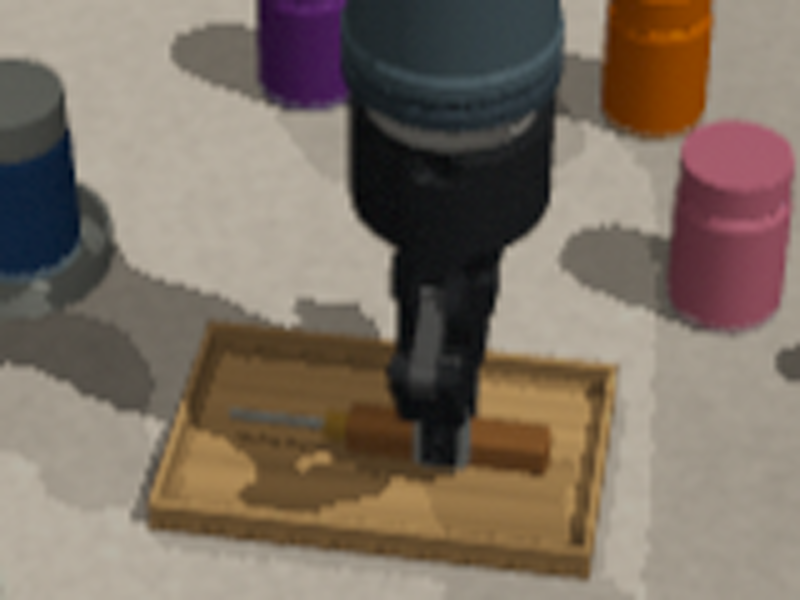

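On the tray floor (20 N upward). Ease up 1 mm, release, and retreat.

Request:
{"fn": "carry_out", "kwargs": {"plan": [[0, 0, 0, 0, 0, -0.001, 0], [0, 0, 0, 0, 0, 0, 0.3], [0, 0, 0, 0, 0, 0, 0.4], [0, 0, 0, 0, 0, 0, 0.4], [0, 0, 0, 0, 0, -0.03, 0.4], [0, 0, 0, 0, 0, -0.045, 0.4], [0, 0, 0, 0, 0, -0.045, 0.4], [0, 0, 0, 0, 0, -0.045, 0.4]]}}

```text
clock: 25.05
ee_pos: [0.6375, 0.0177, 0.2481]
orientation: [-0.0, 0.707, 0.707, -0.0]
wrist_force: [0.8, -0.6, 1.2]
finger_gap: 0.4
```

Request:
{"fn": "carry_out", "kwargs": {"plan": [[0, 0, 0, 0.04, -0.025, 0, 0.4], [0, 0, 0, 0.04, -0.025, 0, 0.4], [0, 0, 0, 0.04, -0.025, 0, 0.4], [0, 0, 0, 0.04, -0.025, 0, 0.4], [0, 0, 0, 0.04, -0.025, 0, 0.4], [0, 0, 0, 0.04, -0.025, 0, 0.4], [0, 0, 0, 0.04, -0.025, 0, 0.4], [0, 0, 0, 0, 0, 0, 0.4]]}}

```text
clock: 25.85
ee_pos: [0.4577, 0.3047, 0.2475]
orientation: [-0.002, 0.703, 0.711, 0.001]
wrist_force: [-0.2, 0.2, 0.1]
finger_gap: 0.4
```

```bash
python3 st.py; python3 - <<'E'
from h import *
s=cam("scene");cv2.imwrite("pics/f1.png",s["img"])
t=cam("top");crop(t,150,100,470,260,2.5,"f2.png")
E
```

```text
25.85 [0.4577 0.3047 0.2475] psi 90.66 tilt [-0.002  0.005 -1.   ] F [-0.2  0.2  0.1] gap 0.4 j [-0.15  0.53 -0.69  1.83  0.41  0.93 -1.  ]
```

View pics/f1.png

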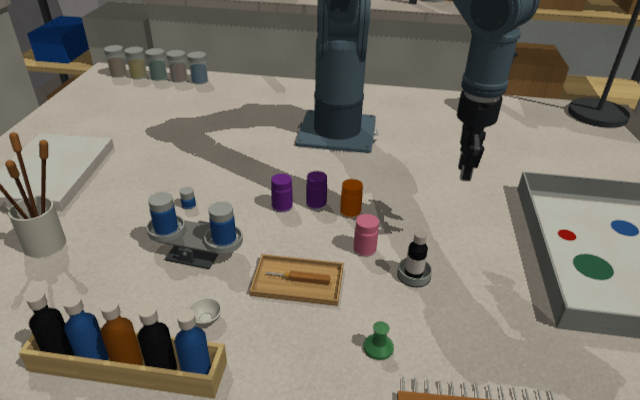

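View pics/f2.png

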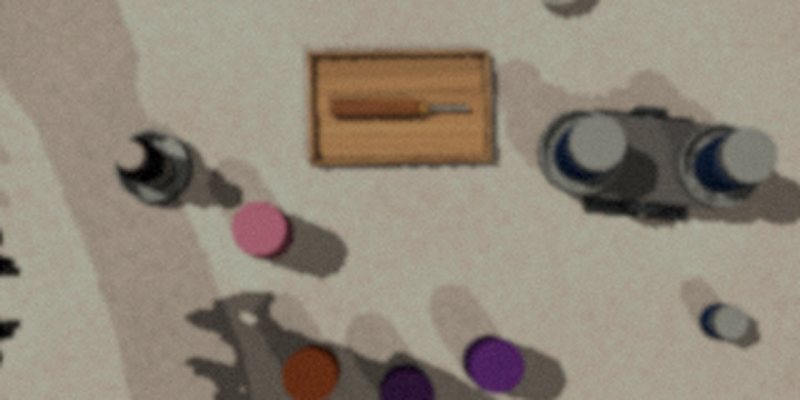

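```bash
python3 - <<'E'
from h import *
t=cam("top");s=cam("scene")
a=cv2.resize(t["img"][140:200,180:250],None,fx=5.6,fy=5.6,interpolation=2);b=cv2.resize(s["img"][225:290,380:450],None,fx=5.6,fy=5.6,interpolation=2)
b=cv2.resize(b,(392,364));a=cv2.resize(a,(392,336));a=cv2.copyMakeBorder(a,0,28,0,0,0)
im=np.hstack([a,b]);cv2.imwrite("pics/f3.png",im)
f=lambda x,y,z:at(t,(x+.5)/2.5-.5+150,(y+.5)/2.5-.5+100,z).round(4)
print("tray",np.mean([f(x,y,.015) for x,y in((308,52),(494,50),(494,166),(311,166))],0).round(4),"butt,tip",f(331,108,.018),f(471,108,.012),"lids",f(599,142,.124),f(747,155,.124))
E
```

```text
tray [ 0.6362 -0.0071  0.015 ] butt,tip [0.6361 0.0599 0.018 ] [ 0.6368 -0.0728  0.012 ] lids [ 0.5865 -0.1703  0.124 ] [ 0.5748 -0.2965  0.124 ]
```

View pics/f3.png

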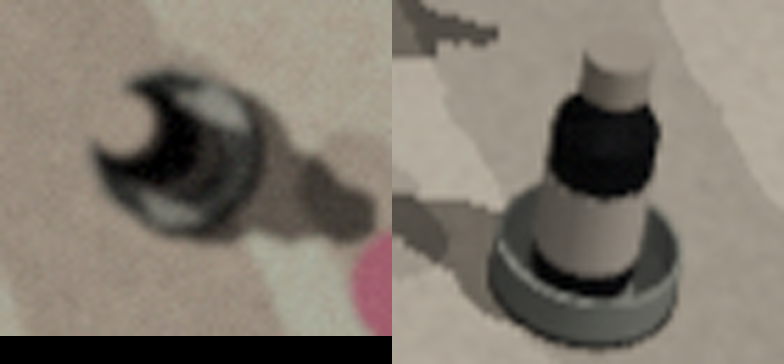

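```bash
python3 -c "
from station import order
print(order.hand_in())"
```

```text
the job is handed in; nothing more can be done
None
```

All three jobs on the bench are done and the task was handed in at about 26 s of the allowed 106 s; no verdict was reported.

- **Wide jars:** Both stand in the rocker wells, one in each. From the top view their centres are within about 3 mm of the well centres, and the tray looks level, though I judged that by eye.
- **Bottle:** It stands upright on the floor of the steel stand. The cup leaves it at most 12 mm of play, less than the 15.5 mm allowed.
- **Stylus:** It lies flat in the tray, about 1 mm from the middle in both directions.
- **The rest:** The small jar and the orange, pink and purple look-alikes look unmoved, and I did not touch them. The gripper is empty and clear of everything.

The two cameras disagreed by 2–10 mm in x, most at the rocker. I placed the jars between the two readings.

Contact forces at the wrist reached about 17 N setting the bottle down and 20 N setting the stylus down.

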